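# Latch the bundle press and hold its lever level

### The arm

A 6-joint arm with a two-finger parallel gripper is mounted at the origin on the work surface. World frame = base frame: x ahead of the robot, y to its left, z up, the work surface at z = 0. Lengths are in mm, angles in rad, forces in N, time in s.
With the tool pointing down it reaches from about 300 to 750 mm from the base axis. Payload 8.5 kg.
Tool frame: the origin (TCP) lies on the centre line of the jaws, within the pads' length; the fingertips stand 25 mm ahead of it and the grasp point (between the pads) lies 6 mm ahead of it; z points along the fingers, y is the direction in which the jaws open and shut (so a half turn about z gives the same grasp; the last joint's range is limited). The gripper opens to 88 mm and grips with 3 to 60 N. Pads are 18 mm wide; open, the fingers measure 123 mm over their backs; the gripper's body (75 mm by 187 mm) begins 45 mm behind the grasp point.
Start: joints at [-1.353, 0.381, 1.297, -0, 1.464, -0.215], TCP at [230.67, -499.271, 263.748] pointing down, gripper open.
Joint ranges: [-3.11, 3.11], [-0.89, 2.33], [0.22, 2.48], [-1.42, 4.56], [0.17, 2.85], [-2.88, 2.88]. Speed limits (rad/s): [2.39, 2.39, 3.14, 3.14, 3.14, 3.14].

### API

Orientations are given as a unit quaternion [w, x, y, z].
In Python, from plant import sensors, cams, robot gives the robot as it stands.
- The arm moves only by the shell command python3 -m creep 'ROWS'. ROWS is JSON, a list of rows, each an object with "xyz": the shift along the tool's x, y, z normalised to -1 to 1, where 1 is 20 mm, a list of three; "roll": the turn about the tool's z normalised to -1 to 1, where 1 is 45 degrees; "fingers": the opening, from 0 (shut) to 1 (fully open). A call has 1 to 8 rows; each row shifts and turns the commanded pose from where the row before left it, along the tool's axes as they then stand; what a row does not reach is not made up. A row lasts 1/10 s, in which the tool goes at most 50 mm and 8.59 degrees, less where a joint would pass 70% of its speed; a pose out of reach is approached as far as the arm can. A call with a number of a shift or a turn outside -1 to 1 is refused whole. A call with a gripper value outside its range is refused whole. The fingers move at their own pace and stop on an object; the grip force is fixed at half the most. Time passes only in rows, so rows that do not move let the fingers close. It gives the time, the measured TCP pose, the force and the opening at its end, in the units of the state.
- sensors.read_state(): the state, without advancing time (a new reading comes with each control period).
- cams.snapshot(name): name is "scene" or "side" or "wrist"; returns a dict with "image" (384x512x3 uint8, red, green, blue), "z_map" (384x512 float32, mm along the optical axis (not along the pixel's ray), 0 where there is no reading), "fx", "fy", "cx", "cy" (pixels), "position" and "attitude" of the camera in the world. Camera axes: x right, y down, z forward; pixel columns grow to the right and rows downward; lengths in mm; the calibration is good to about 2 mm. A picture is of the moment at which its call begins.
- robot.finish_job(): hands the job in, once; it reports no verdict.
The state is a dict: "time": time; "joints": joint angles; "dq": joint speeds; "joint_torque": joint torques, N m; "eef_pos": TCP position; "tool_rot": TCP orientation; "wrist_force": force on the tool from outside, world axes, zero at the start; "wrist_torque": the same for the moment, N m; "width": opening from 0.0 (shut) to 1.0 (fully open).
Only numpy, scipy, OpenCV 4.12 (cv2) and the standard library are available. Lean on these libraries where they do the work, as an engineer would, in place of code of your own. Each camera call takes 0.05 s, during which the arm holds its last target.

### The job

The wooden stick press on the table is loaded and its lid is down. First swing the steel hasp over the staple until it lies flat against the front of the box, and only then push the spring-loaded lever beside the box down with the gripper's fingers until it is level, not much further or the sticks are crushed; finish while still holding it level, because it springs up when let go. Leave the other things on the table where they are.

Things in the scene. Friction and masses are not known exactly. Their poses are not given: they have to be found in the camera images.
- press: The fixed wooden press (mm, own frame, front = -x). Origin: underside centre of its baseboard, 270 (x) by 320 (y), 18 thick. Box 170 by 160 centred at x 10, y 50, front face x -75; its lid with two windows is down and stays so: top z 140, front edge x -77. The spring lever is right of the box (-y), 47 free between box and grip; clear board in front of the box and under the lever.
- hasp_hinge (a point): Middle of the hasp's hinge axis at the top of the box front, at (-82, 50, 134) mm in the press's frame; the axis runs along the press's y. Its axes are those of the press.
- staple (a point): Outer end of the staple, a small wire loop 14 mm wide, 5 mm thick, sticking 16 mm out of the box front (less than the knob), 28 mm below the hinge axis, at (-91, 50, 106) mm in the press's frame. The hasp's slot goes over it.
- hasp (a joint): Angle of the hasp in rad: 0 = hanging down flat against the box front, over the staple (shut); 1.57 = sticking straight out to the press's -x; 3.14 = standing straight up. Starts open, between 2.2 and 3.1. The hinge is stiff: the hasp stays where it is left, and a push of 1 to 2 N at the knob turns it. Stops at 0 and 3.3.
- hasp_knob (a point): Middle of the outer end face of the hasp's finger knob. The hasp is a steel strap 36 mm wide, 3 mm thick, reaching 60 mm from the hinge axis, with a slot 18 mm wide from 18 to 38 mm; the knob, 16 mm diameter, stands 14 mm out of the strap 49 mm from the axis, on the face that looks away from the box when shut: push on it to close. Site's frame: +z to the hinge, -x out along the knob.
- handle (a joint): Angle of the spring lever in rad: 0 = at rest, its grip raised 25 degrees (0.436 rad); grows as it is pushed down; 0.436 = level; stop at 0.80. It springs back to 0. Pushed square to it at the grip it needs about 4 N to start and 9 N at level.
- handle_pivot (a point): Lever's pivot at (90, -90, 115) mm in the press's frame; the axis runs along the press's y. Its axes are those of the press.
- handle_grip (a point): Centre of the lever's round rubber grip (26 mm diameter, 90 mm long, from 120 to 210 mm from the pivot), on its axis, 165 mm from the pivot. The lever reaches from the pivot towards the press's -x. The point's x axis points along the lever to the pivot; with the lever level the point is at (-75, -90, 115) mm in the press's frame.
- glue: White glue bottle, 52 mm diameter, 130 mm tall, standing left of the press; a bystander. Origin at its underside's centre.
- bundle: Tied bundle of paper sticks, 120 by 36 mm, 33 mm high, lying right of the press; a bystander. Origin at its underside's centre.
- tin: Open aluminium pot, 120 mm diameter, 85 mm tall, to the left; a bystander. Origin at its underside's centre.
- mug: White mug, 76 mm diameter, 90 mm tall, left of the press; a bystander. Origin at its underside's centre.
- block: Wooden gauge block, 90 by 40 mm, 25 mm high, right of the press; a bystander. Origin at its underside's centre.
- brush: Glue brush, lying to the right near the robot; a bystander. Origin at its underside.
- carton: Open cardboard tray of sticks, 150 by 200 mm, 45 mm high, to the right; a bystander. Origin at its underside's centre.

How it is judged:
By the outcome, as a careful person would: the job done as asked, in the order asked, and still so for the second after the job is handed in, while the arm keeps its last pose, push and grip.
It also fails if it takes over 48 s, if anything falls off the work surface, if the arm or the gripper's body presses on something with over 40 N, if the wrist force passes 120 N, or if a joint passes its speed limit or range.

## Working session

There is one attempt and no reset: what is moved stays moved. The work goes in short steps, Python scripts to look and compute and a shell command to move; the robot and the scene stay as the last step left them, time stands still between calls to the robot, and variables do not carry over. Pictures are saved under pics/ and viewed, and the job is handed in when it is done.

```bash
ls; mkdir -p pics; cat > h.py <<'E'
import numpy as np,cv2
from scipy.spatial.transform import Rotation as R
from plant import sensors,cams,robot
def q2R(q): return R.from_quat([q[1],q[2],q[3],q[0]]).as_matrix()
def snap(n,fn):
    s=cams.snapshot(n); cv2.imwrite(f'pics/{fn}.png',s['image'][:,:,::-1]); np.savez(f'pics/{fn}.npz',**{k:np.array(v) for k,v in s.items()}); return s
def load(fn): return dict(np.load(f'pics/{fn}.npz'))
def att(s):
    a=np.array(s['attitude']); return a if a.shape==(3,3) else q2R(a)
def cloud(s):
    z=s['z_map'];v,u=np.mgrid[:z.shape[0],:z.shape[1]]
    p=np.stack([(u-s['cx'])/s['fx']*z,(v-s['cy'])/s['fy']*z,z],-1)
    return p@att(s).T+np.array(s['position'])
def proj(s,P):
    c=(np.atleast_2d(P)-np.array(s['position']))@att(s)
    return np.stack([c[:,0]/c[:,2]*s['fx']+s['cx'],c[:,1]/c[:,2]*s['fy']+s['cy']],-1)
E
python3 - <<'E'
from h import *
print(sensors.read_state())
for n in ['scene','side','wrist']:
    s=snap(n,n+'0'); print(n,s['position'],s['attitude'],s['fx'])
E
```

```text
pics
{'time': 0.0, 'joints': array([-1.35329010e+00,  3.81211601e-01,  1.29825421e+00, -3.93404035e-07,
        1.46357381e+00, -2.15308689e-01]), 'dq': array([ 0.00260559, -0.00163455,  0.0001759 ,  0.0009096 ,  0.0009173 ,
        0.00116816]), 'joint_torque': array([ 1.46282164e-03, -4.37919474e+01, -2.24557042e+01,  7.14375079e-02,
        3.52461543e-02, -1.27522540e-04]), 'eef_pos': array([ 230.62639527, -499.04989483,  263.13156782]), 'tool_rot': array([-7.23482006e-04,  9.76674889e-01,  2.14722232e-01, -9.90495411e-07]), 'wrist_force': array([ 0.92159795, -0.63441065, -0.31404829]), 'wrist_torque': array([ 0.00022072, -0.06721431,  0.00027773]), 'width': 0.9987047332714094}
scene [1349.0144623   763.62516845 1001.9707417 ] [-0.17628523  0.36781204  0.81572968 -0.41014986] 393.26546220676545
side [-157.12632921  750.20464152 1139.73355188] [ 0.14065449 -0.34338492  0.85787151 -0.35547094] 420.29097283546486
wrist [ 298.30992614 -467.85754713  384.4346679 ] [ 0.1235262   0.83344275 -0.5327115  -0.07957965] 276.7943434549604
```

View pics/scene0.png

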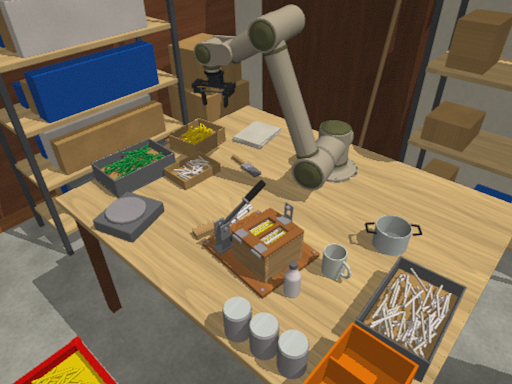

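View pics/side0.png

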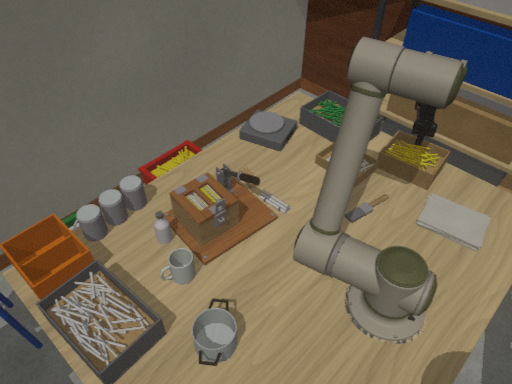

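View pics/wrist0.png

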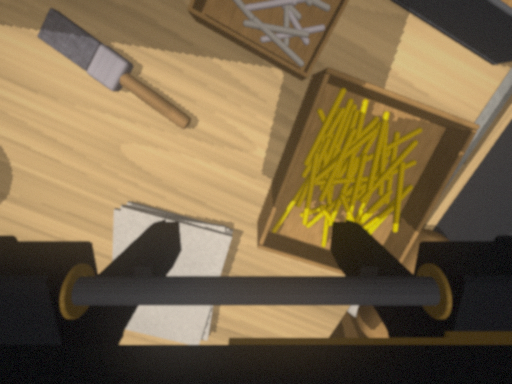

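The scene view shows the press at about (262,245), the hasp raised at (289,210) and the black grip at (252,193). In the side view the press is at (210,210). Next I'll get the press pose from depth.

```bash
python3 - <<'E'
from h import *
for n,(u0,v0,u1,v1) in {'scene0':(190,170,330,300),'side0':(150,150,300,265)}.items():
    s=load(n); p=cloud(s)
    sub=np.zeros(p.shape[:2],bool); sub[v0:v1,u0:u1]=1
    z=p[...,2]; hsv=cv2.cvtColor(s['image'],cv2.COLOR_RGB2HSV)
    for nm,lo,hi in [('lid',132,148),('board',12,24)]:
        m=(sub&(z>lo)&(z<hi)).astype(np.uint8)
        k,l,st,c=cv2.connectedComponentsWithStats(m); i=1+np.argmax(st[1:,4]); mm=l==i
        q=p[mm]; r=cv2.minAreaRect(q[:,:2].astype(np.float32)); print(n,nm,mm.sum(),np.median(q[:,2]),r,cv2.boxPoints(r).round(0).tolist())
    v,u=np.where(sub); 
    img=s['image'][v0:v1,u0:u1,::-1]; cv2.imwrite(f'pics/{n}_crop.png',cv2.resize(img,None,fx=5,fy=5,interpolation=cv2.INTER_CUBIC)[:600,:800])
    m=sub&(hsv[...,2]<60)&(z>130); q=p[m]; print('dark high',len(q),q.min(0) if len(q) else '',q.max(0) if len(q) else '')
E
```

```text
scene0 lid 1561 139.0807947838698 ((634.3837890625, 158.2116241455078), (165.74745178222656, 191.69723510742188), 84.55500793457031) [[531.0, 85.0], [722.0, 67.0], [738.0, 232.0], [547.0, 250.0]]
scene0 board 1203 17.364922836411097 ((677.697265625, 102.13400268554688), (321.8791198730469, 151.81346130371094), 83.62847137451172) [[584.0, -49.0], [735.0, -66.0], [771.0, 254.0], [620.0, 271.0]]
dark high 270 [268.84163422   9.04484821 130.22552534] [651.92435949 114.50668427 211.01065847]
side0 lid 1447 140.86222960094585 ((629.999267578125, 156.0253448486328), (163.1273193359375, 190.11460876464844), 83.45213317871094) [[526.0, 86.0], [715.0, 64.0], [734.0, 226.0], [545.0, 248.0]]
side0 board 2482 18.91273049078802 ((613.82470703125, 106.99053192138672), (323.6036682128906, 275.2981262207031), 82.79571533203125) [[457.0, -36.0], [730.0, -71.0], [771.0, 250.0], [498.0, 285.0]]
dark high 146 [500.1761862   11.88208224 131.79312236] [672.13145972  42.04829834 217.48919005]
```

```bash
cat >> h.py <<'E'
C=np.array([614.5,107.5,0.]);yaw=-0.118
def PR(): return R.from_euler('z',yaw).as_matrix()
def W(p): return np.atleast_2d(p)@PR().T+C
def L(p): return (np.asarray(p)-C)@PR()
E
cat > draw.py <<'E'
from h import *
import sys
def draw(fn,out,box,k,ha=None):
    s=load(fn);u0,v0,u1,v1=box
    img=cv2.resize(s['image'][v0:v1,u0:u1,::-1],None,fx=k,fy=k,interpolation=cv2.INTER_CUBIC)
    def line(P,c,closed=True):
        q=((proj(s,W(np.array(P,float)))-[u0,v0]+.5)*k).round().astype(int)
        cv2.polylines(img,[q],closed,c,1)
    line([[-135,-160,18],[135,-160,18],[135,160,18],[-135,160,18]],(255,255,0))
    line([[-77,-30,140],[95,-30,140],[95,130,140],[-77,130,140]],(0,255,0))
    line([[-82,32,134],[-82,68,134]],(0,0,255),False)
    a=.436; g=lambda r:[90-r*np.cos(a),-90,115+r*np.sin(a)]
    line([g(0),g(210)],(255,0,255),False)
    line([[-91,43,106],[-91,57,106]],(0,0,255),False)
    if ha is not None:
        d=np.array([-np.sin(ha),0,-np.cos(ha)]); h0=np.array([-82,50,134.])
        line([h0+[0,18,0],h0+[0,18,0]+60*d,h0-[0,18,0]+60*d,h0-[0,18,0]],(255,0,0))
    cv2.imwrite(f'pics/{out}.png',img[:600,:800])
E
python3 - <<'E'
from draw import *
draw('scene0','d_scene0',(190,170,330,300),5)
draw('side0','d_side0',(150,150,300,265),5)
for n,b in [('scene0',(275,200,300,225)),('side0',(205,195,240,235))]:
    s=load(n);p=L(cloud(s)); m=np.zeros(p.shape[:2],bool); m[b[1]:b[3],b[0]:b[2]]=1
    m&=(p[...,2]>145)&(p[...,2]<210)&(abs(p[...,1]-50)<25); q=p[m]; print(n,len(q)); print(q[np.argsort(q[:,2])].round(0)[::max(1,len(q)//25)].tolist())
E
```

```text
scene0 99
[[-55.0, 66.0, 145.0], [-58.0, 49.0, 146.0], [-79.0, 70.0, 146.0], [-79.0, 43.0, 147.0], [-83.0, 34.0, 148.0], [-81.0, 49.0, 150.0], [-80.0, 45.0, 152.0], [-79.0, 42.0, 155.0], [-80.0, 40.0, 158.0], [-79.0, 70.0, 160.0], [-81.0, 68.0, 162.0], [-82.0, 66.0, 164.0], [-86.0, 67.0, 167.0], [-81.0, 57.0, 172.0], [-84.0, 64.0, 175.0], [-71.0, 48.0, 176.0], [-81.0, 61.0, 179.0], [-72.0, 43.0, 181.0], [-83.0, 69.0, 183.0], [-82.0, 56.0, 184.0], [-79.0, 68.0, 184.0], [-83.0, 59.0, 185.0], [-81.0, 38.0, 186.0], [-72.0, 52.0, 187.0], [-82.0, 42.0, 188.0], [-81.0, 70.0, 188.0], [-77.0, 47.0, 189.0], [-81.0, 52.0, 190.0], [-82.0, 55.0, 191.0], [-80.0, 39.0, 191.0], [-77.0, 52.0, 192.0], [-86.0, 47.0, 193.0], [-82.0, 37.0, 194.0]]
side0 118
[[-15.0, 50.0, 145.0], [-72.0, 71.0, 145.0], [-28.0, 51.0, 146.0], [-81.0, 42.0, 147.0], [-68.0, 72.0, 147.0], [-81.0, 38.0, 149.0], [-85.0, 56.0, 151.0], [-82.0, 50.0, 153.0], [-85.0, 44.0, 156.0], [-86.0, 61.0, 160.0], [-83.0, 35.0, 162.0], [-85.0, 67.0, 167.0], [-84.0, 66.0, 171.0], [-85.0, 39.0, 172.0], [-84.0, 58.0, 175.0], [-83.0, 30.0, 177.0], [-86.0, 36.0, 180.0], [-86.0, 66.0, 181.0], [-73.0, 57.0, 183.0], [-86.0, 55.0, 184.0], [-87.0, 63.0, 185.0], [-84.0, 30.0, 188.0], [-68.0, 45.0, 189.0], [-82.0, 63.0, 190.0], [-78.0, 56.0, 191.0], [-86.0, 62.0, 192.0], [-75.0, 50.0, 193.0], [-88.0, 56.0, 195.0], [-86.0, 47.0, 196.0], [-79.0, 49.0, 196.0]]
```

View pics/d_scene0.png

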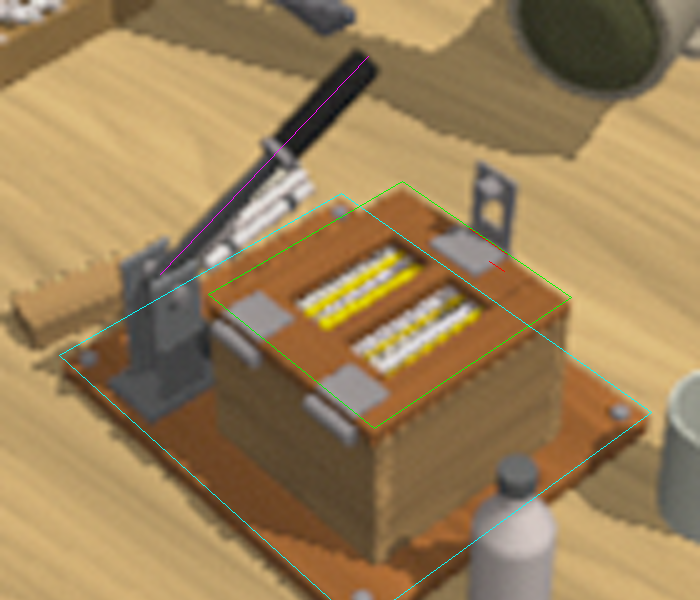

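View pics/d_side0.png

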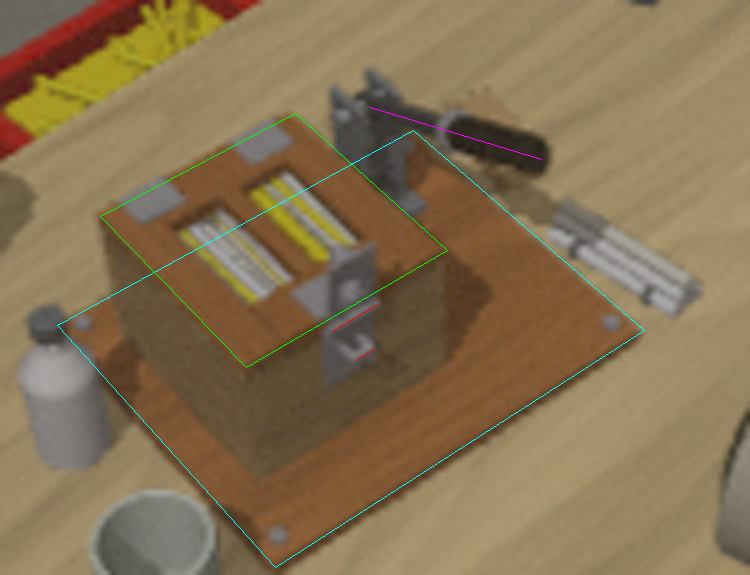

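The model outlines fit both views to within about 1 px. The hasp is nearly upright, at about 3.1 rad. First I'll square the tool to the press and shut the fingers.

```bash
python3 -m creep '[{"xyz":[0,0,-0.5],"roll":0.176,"fingers":0},{"xyz":[0,0,-0.5],"roll":0.176,"fingers":0},{"xyz":[0,0,-0.5],"roll":0.176,"fingers":0},{"xyz":[0,0,-0.5],"roll":0.176,"fingers":0},{"xyz":[0,0,0],"roll":0,"fingers":0}]'
python3 - <<'E'
from h import *
s=sensors.read_state(); print(L(s['eef_pos']),PR().T@q2R(s['tool_rot']))
E
```

```text
time: 0.65
eef_pos: [230.7, -499.5, 304.6]
tool_rot: [0.001, 0.998, -0.061, 0.0]
wrist_force: [0.1, 0.7, -0.4]
width: 0.569
[-309.62412608 -647.9833291   304.64728097] [[ 9.99994376e-01 -3.29637782e-03  6.17792797e-04]
 [-3.29525061e-03 -9.99992920e-01 -1.81680327e-03]
 [ 6.23777294e-04  1.81475727e-03 -9.99998159e-01]]
```

```bash

python3 -m creep '[{"xyz":[0.39,-1,0],"roll":0,"fingers":0},{"xyz":[0.39,-1,0],"roll":0,"fingers":0},{"xyz":[0.39,-1,0],"roll":0,"fingers":0},{"xyz":[0.39,-1,0],"roll":0,"fingers":0},{"xyz":[0.39,-1,0],"roll":0,"fingers":0},{"xyz":[0.39,-1,0],"roll":0,"fingers":0},{"xyz":[0.39,-1,0],"roll":0,"fingers":0},{"xyz":[0.39,-1,0],"roll":0,"fingers":0}]'
python3 -m creep '[{"xyz":[0.39,-1,0],"roll":0,"fingers":0},{"xyz":[0.39,-1,0],"roll":0,"fingers":0},{"xyz":[0.39,-1,0],"roll":0,"fingers":0},{"xyz":[0.39,-1,0],"roll":0,"fingers":0},{"xyz":[0.39,-1,0],"roll":0,"fingers":0},{"xyz":[0.39,-1,0],"roll":0,"fingers":0},{"xyz":[0.39,-1,0],"roll":0,"fingers":0},{"xyz":[0.39,-1,0],"roll":0,"fingers":0}]'
python3 -m creep '[{"xyz":[0.39,-1,0],"roll":0,"fingers":0},{"xyz":[0.39,-1,0],"roll":0,"fingers":0},{"xyz":[0.39,-1,0],"roll":0,"fingers":0},{"xyz":[0.39,-1,0],"roll":0,"fingers":0},{"xyz":[0.39,-1,0],"roll":0,"fingers":0},{"xyz":[0.39,-1,0],"roll":0,"fingers":0},{"xyz":[0.39,-1,0],"roll":0,"fingers":0},{"xyz":[0.39,-1,0],"roll":0,"fingers":0}]'
python3 -m creep '[{"xyz":[0.39,-1,0],"roll":0,"fingers":0},{"xyz":[0.39,-1,0],"roll":0,"fingers":0},{"xyz":[0.39,-1,0],"roll":0,"fingers":0},{"xyz":[0.39,-1,0],"roll":0,"fingers":0},{"xyz":[0.39,-1,0],"roll":0,"fingers":0},{"xyz":[0.39,-1,0],"roll":0,"fingers":0},{"xyz":[0.39,-1,0],"roll":0,"fingers":0},{"xyz":[0.39,-1,0],"roll":0,"fingers":0}]'
python3 -m creep '[{"xyz":[0.39,-1,0],"roll":0,"fingers":0},{"xyz":[0.39,-1,0],"roll":0,"fingers":0},{"xyz":[0.39,-0.9,0],"roll":0,"fingers":0},{"xyz":[0,0,0],"roll":0,"fingers":0}]'
python3 - <<'E'
from h import *
s=sensors.read_state(); print(L(s['eef_pos']),s['width'],s['wrist_force'])
snap('side','side1');snap('scene','scene1')
from draw import draw
draw('scene1','d_scene1',(190,100,350,300),3)
draw('side1','d_side1',(130,90,300,265),3)
a=cv2.imread('pics/d_scene1.png');b=cv2.imread('pics/d_side1.png');h=max(len(a),len(b))
o=np.zeros((600,a.shape[1]+b.shape[1],3),np.uint8)[:, :]; 
o=np.zeros((h,a.shape[1]+b.shape[1],3),np.uint8);o[:len(a),:a.shape[1]]=a;o[:len(b),a.shape[1]:]=b
cv2.imwrite('pics/both1.png',cv2.resize(o,(800,int(h*800/o.shape[1]))))
E
```

```text
time: 1.45
eef_pos: [312.0, -346.9, 303.1]
tool_rot: [-0.0, 0.998, -0.058, -0.0]
wrist_force: [1.0, -0.5, -0.4]
width: 0.003
time: 2.25
eef_pos: [393.1, -195.6, 303.1]
tool_rot: [-0.0, 0.998, -0.058, -0.0]
wrist_force: [-0.3, -0.3, -0.2]
width: 0.004
time: 3.05
eef_pos: [474.2, -44.2, 303.1]
tool_rot: [-0.0, 0.998, -0.058, -0.001]
wrist_force: [-0.1, -0.8, -0.2]
width: 0.002
time: 3.85
eef_pos: [555.3, 107.0, 302.9]
tool_rot: [0.0, 0.998, -0.058, -0.001]
wrist_force: [0.4, -0.2, -0.1]
width: 0.006
time: 4.25
eef_pos: [585.7, 162.5, 302.4]
tool_rot: [-0.0, 0.998, -0.057, -0.001]
wrist_force: [-0.2, 0.3, -0.2]
width: 0.002
[-35.09481605  51.1998814  302.35174497] 0.0015476926916871139 [-0.21028825  0.25175947 -0.17811016]
```

View pics/both1.png

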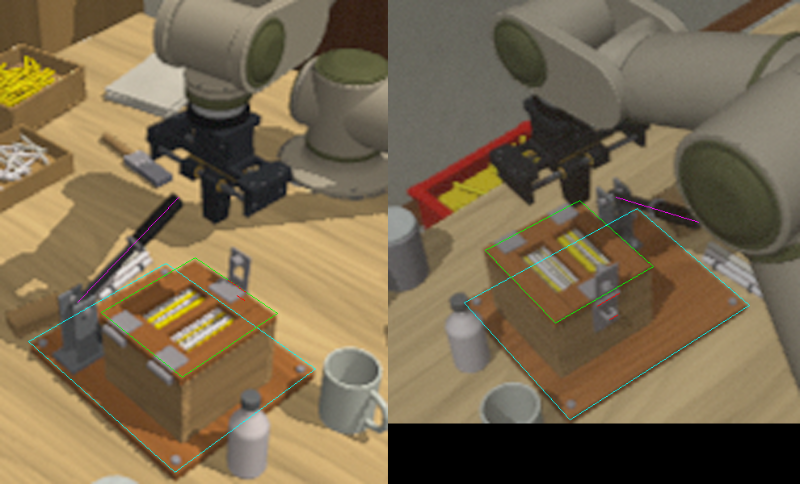

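The gripper is shut above the lid, clear of the hasp and the lever. I'll lower it behind the hasp, then push it over.

```bash

python3 -m creep '[{"xyz":[0,0,1],"roll":0,"fingers":0},{"xyz":[0,0,1],"roll":0,"fingers":0},{"xyz":[0,0,1],"roll":0,"fingers":0},{"xyz":[0,0,1],"roll":0,"fingers":0},{"xyz":[0,0,1],"roll":0,"fingers":0},{"xyz":[0,0,0.5],"roll":0,"fingers":0},{"xyz":[0,0,0],"roll":0,"fingers":0}]'
python3 -m creep '[{"xyz":[-0.5,0,0],"roll":0,"fingers":0},{"xyz":[-0.5,0,0],"roll":0,"fingers":0},{"xyz":[-0.5,0,0],"roll":0,"fingers":0},{"xyz":[-0.5,0,0],"roll":0,"fingers":0},{"xyz":[-0.5,0,0],"roll":0,"fingers":0},{"xyz":[0,0,0],"roll":0,"fingers":0}]'
python3 - <<'E'
from h import *
s=sensors.read_state(); print(L(s['eef_pos']),s['width'],s['wrist_force'])
E
```

```text
time: 5.05
eef_pos: [584.7, 160.3, 192.8]
tool_rot: [0.0, 0.998, -0.06, -0.001]
wrist_force: [0.3, -1.1, -0.1]
width: 0.004
time: 5.65
eef_pos: [534.3, 167.3, 193.9]
tool_rot: [0.0, 0.998, -0.06, -0.0]
wrist_force: [-0.1, 0.2, 0.3]
width: 0.002
[-86.69737786  49.94448883 193.94569507] 0.00214158934957674 [-0.10963275  0.23210017  0.32790694]
```

```bash

python3 -m creep '[{"xyz":[-0.5,0,0],"roll":0,"fingers":0},{"xyz":[-0.5,0,0],"roll":0,"fingers":0},{"xyz":[0,0,0],"roll":0,"fingers":0}]'
cat > look.py <<'E'
from draw import *
i=sys.argv[1]
s=sensors.read_state(); print(L(s['eef_pos']),s['width'],s['wrist_force'])
snap('side','side'+i);snap('scene','scene'+i)
draw('scene'+i,'ds'+i,(200,150,300,270),4)
draw('side'+i,'dd'+i,(150,140,250,260),4)
cv2.imwrite(f'pics/both{i}.png',np.hstack([cv2.imread(f'pics/ds{i}.png'),cv2.imread(f'pics/dd{i}.png')]))
E
python3 look.py 2
```

```text
time: 5.95
eef_pos: [514.5, 169.6, 193.8]
tool_rot: [0.0, 0.998, -0.06, -0.001]
wrist_force: [0.4, 0.5, 0.8]
width: 0.005
[-106.63428083   49.92324712  193.76894126] 0.004810258474997764 [0.39394283 0.46190922 0.75017984]
```

View pics/both2.png

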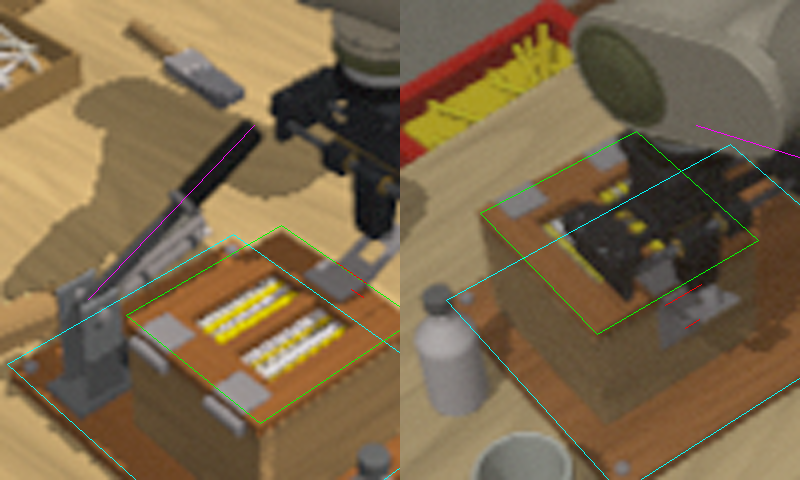

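The hasp has tilted outward under the fingertip, with the strap visible at (385,255). I'll follow the arc over and down.

```bash

python3 -m creep '[{"xyz":[-0.4,0,0.3],"roll":0,"fingers":0},{"xyz":[-0.4,0,0.3],"roll":0,"fingers":0},{"xyz":[-0.4,0,0.3],"roll":0,"fingers":0},{"xyz":[0,0,0.4],"roll":0,"fingers":0},{"xyz":[0,0,0.4],"roll":0,"fingers":0},{"xyz":[0,0,0.4],"roll":0,"fingers":0},{"xyz":[0,0,0],"roll":0,"fingers":0}]'
python3 look.py 3
```

```text
time: 6.75
eef_pos: [491.9, 172.1, 150.5]
tool_rot: [0.0, 0.998, -0.06, -0.001]
wrist_force: [0.5, 0.3, -0.4]
width: 0.007
[-129.38782848   49.74111627  150.48155299] 0.006954562868518975 [ 0.49413358  0.25889154 -0.43970596]
```

View pics/both3.png

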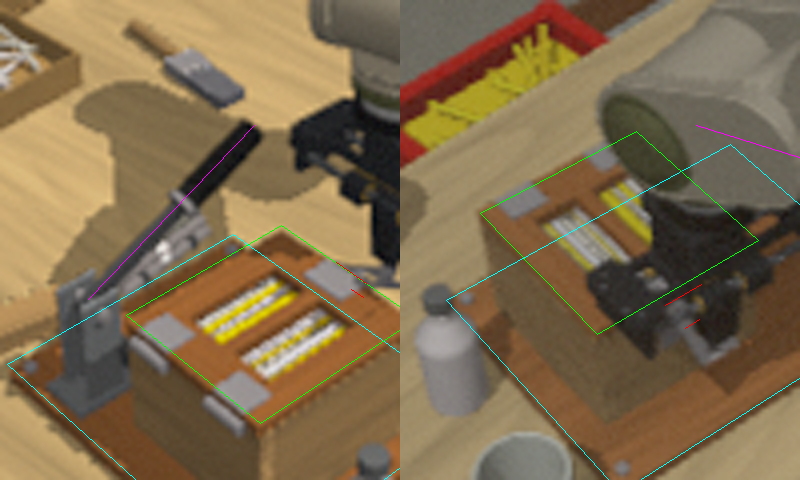

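The strap is now below horizontal under the tip. I'll continue down and outward, then push in.

```bash

python3 -m creep '[{"xyz":[-0.15,0,0.4],"roll":0,"fingers":0},{"xyz":[-0.15,0,0.4],"roll":0,"fingers":0},{"xyz":[-0.15,0,0.4],"roll":0,"fingers":0},{"xyz":[-0.15,0,0.4],"roll":0,"fingers":0},{"xyz":[0,0,0.4],"roll":0,"fingers":0},{"xyz":[0,0,0],"roll":0,"fingers":0}]'
python3 look.py 4
```

```text
time: 7.45
eef_pos: [479.6, 173.6, 110.6]
tool_rot: [0.0, 0.998, -0.06, -0.001]
wrist_force: [-0.1, 0.7, -0.3]
width: 0.004
[-141.76340089   49.79915272  110.57353838] 0.0036505271240169545 [-0.14892483  0.65820348 -0.26164378]
```

View pics/both4.png

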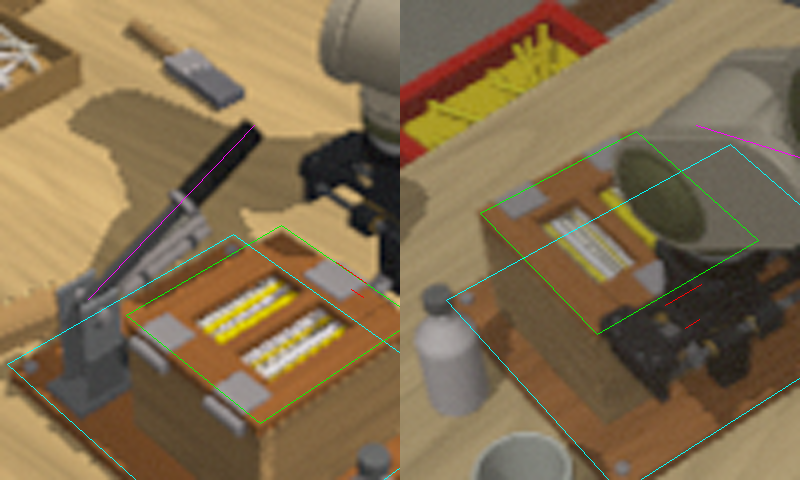

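```bash

python3 -m creep '[{"xyz":[0.4,0,0],"roll":0,"fingers":0},{"xyz":[0.4,0,0],"roll":0,"fingers":0},{"xyz":[0.4,0,0],"roll":0,"fingers":0},{"xyz":[0,0,0],"roll":0,"fingers":0}]'
python3 -m creep '[{"xyz":[0.2,0,0],"roll":0,"fingers":0},{"xyz":[0.2,0,0],"roll":0,"fingers":0},{"xyz":[0,0,0],"roll":0,"fingers":0}]'
python3 look.py 5
```

```text
time: 7.95
eef_pos: [504.1, 170.7, 111.2]
tool_rot: [0.0, 0.998, -0.06, -0.001]
wrist_force: [-1.2, 0.9, -3.2]
width: 0.007
time: 8.25
eef_pos: [512.7, 169.7, 112.1]
tool_rot: [-0.0, 0.998, -0.06, 0.001]
wrist_force: [0.5, 0.6, -2.0]
width: 0.003
[-108.40305015   49.81043946  112.09322806] 0.002777341637890561 [ 0.46004326  0.56650074 -1.95810454]
```

```bash

python3 -m creep '[{"xyz":[0.15,0,0],"roll":0,"fingers":0},{"xyz":[0,0,0],"roll":0,"fingers":0}]'
python3 -m creep '[{"xyz":[0.15,0,0],"roll":0,"fingers":0},{"xyz":[0,0,0],"roll":0,"fingers":0}]'
python3 look.py 6
```

```text
time: 8.55
eef_pos: [514.8, 169.5, 112.0]
tool_rot: [-0.0, 0.998, -0.06, -0.0]
wrist_force: [-3.9, -0.6, 1.6]
width: 0.005
time: 8.75
eef_pos: [515.4, 169.5, 111.9]
tool_rot: [0.0, 0.998, -0.06, -0.003]
wrist_force: [-14.8, 1.0, 9.2]
width: 0.004
[-105.72259827   49.85680576  111.88649547] 0.0035917983564135733 [-14.83696214   0.96599534   9.1609207 ]
```

View pics/both6.png

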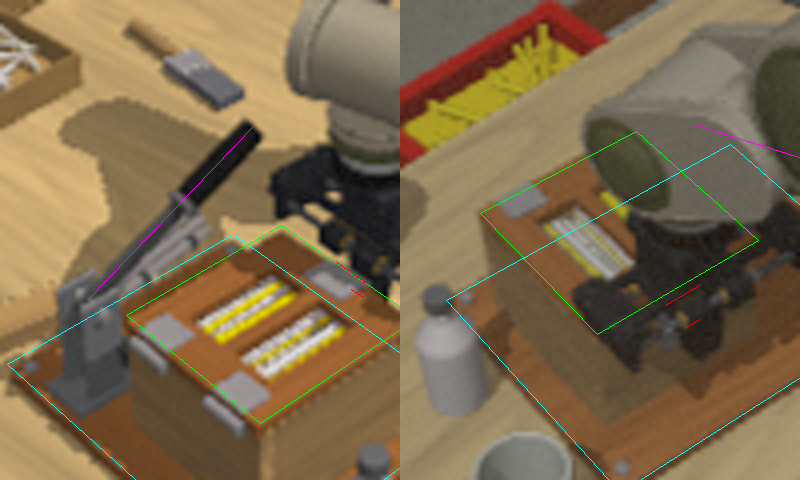

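The push stopped firmly at TCP x ≈ -106 mm, about where the shut knob should be. I'll back off and check the hasp.

```bash

python3 -m creep '[{"xyz":[-0.5,0,0],"roll":0,"fingers":0},{"xyz":[-1,0,0],"roll":0,"fingers":0},{"xyz":[-1,0,0],"roll":0,"fingers":0},{"xyz":[-0.5,0.5,-0.5],"roll":0,"fingers":0},{"xyz":[0,1,-1],"roll":0,"fingers":0},{"xyz":[0,1,-1],"roll":0,"fingers":0},{"xyz":[0,1,-1],"roll":0,"fingers":0},{"xyz":[0,1,-1],"roll":0,"fingers":0}]'
python3 look.py 7; python3 - <<'E'
from h import *
s=snap('wrist','wrist7')
E
```

```text
time: 9.65
eef_pos: [447.7, 86.2, 202.9]
tool_rot: [0.0, 0.998, -0.06, 0.001]
wrist_force: [-0.2, -0.1, 0.7]
width: 0.006
[-163.13125299  -40.81885051  202.94030662] 0.005890359675860529 [-0.24488173 -0.10395735  0.65890041]
```

View pics/both7.png

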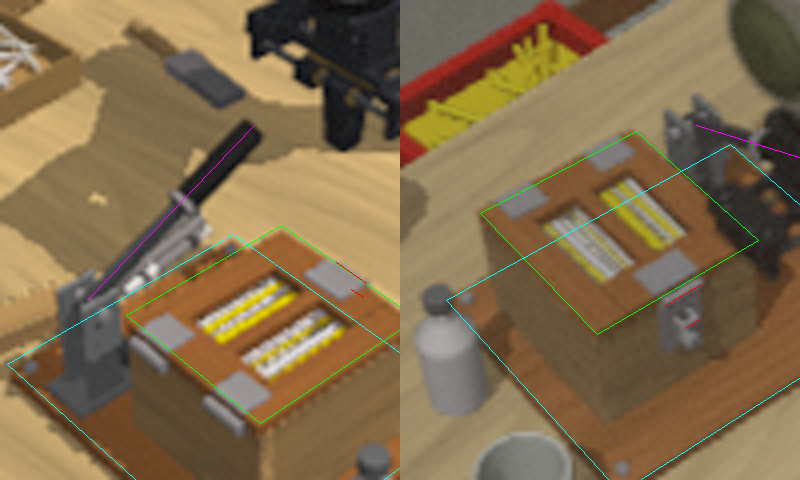

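View pics/wrist7.png

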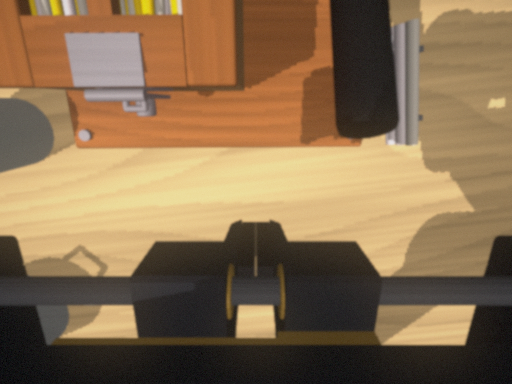

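The side view shows the hasp hanging down with its knob at about (690,330) in the composite. I'll check the angle against the overlay and depth.

```bash
python3 - <<'E'
from h import *
from draw import draw
draw('side7','z7',(205,195,245,235),14,0.0)
draw('wrist7','w7',(50,60,220,160),4,0.0)
for n in ['side7','wrist7']:
    p=L(cloud(load(n))); m=(abs(p[...,1]-50)<17)&(p[...,2]<128)&(p[...,2]>74)&(p[...,0]<-70)&(p[...,0]>-130)
    q=p[m]; print(n,len(q),q[np.argsort(q[:,2])].round(0).tolist()[::3])
s=load('side7')
for a in (0,.15,.3):
    k=np.array([-82,50,134])+49*np.array([-np.sin(a),0,-np.cos(a)])+15.5*np.array([-np.cos(a),0,np.sin(a)])
    print(a,((proj(s,W(k))-[205,195]+.5)*14).round())
E
```

```text
side7 110 [[-81.0, 54.0, 77.0], [-80.0, 66.0, 80.0], [-76.0, 66.0, 81.0], [-83.0, 35.0, 84.0], [-96.0, 57.0, 87.0], [-97.0, 49.0, 88.0], [-80.0, 37.0, 88.0], [-83.0, 34.0, 89.0], [-83.0, 55.0, 89.0], [-81.0, 66.0, 91.0], [-93.0, 58.0, 91.0], [-80.0, 57.0, 93.0], [-89.0, 47.0, 94.0], [-74.0, 44.0, 94.0], [-85.0, 52.0, 94.0], [-75.0, 65.0, 95.0], [-95.0, 48.0, 95.0], [-75.0, 49.0, 98.0], [-82.0, 62.0, 99.0], [-82.0, 66.0, 102.0], [-81.0, 65.0, 105.0], [-85.0, 35.0, 107.0], [-75.0, 48.0, 107.0], [-92.0, 49.0, 108.0], [-77.0, 41.0, 109.0], [-87.0, 57.0, 110.0], [-89.0, 42.0, 111.0], [-94.0, 45.0, 112.0], [-84.0, 38.0, 113.0], [-86.0, 64.0, 114.0], [-74.0, 67.0, 115.0], [-81.0, 44.0, 119.0], [-83.0, 37.0, 120.0], [-82.0, 65.0, 121.0], [-82.0, 52.0, 126.0], [-83.0, 45.0, 127.0], [-85.0, 38.0, 128.0]]
wrist7 528 [[-91.0, 42.0, 81.0], [-93.0, 42.0, 84.0], [-89.0, 42.0, 85.0], [-86.0, 41.0, 85.0], [-87.0, 41.0, 86.0], [-85.0, 42.0, 86.0], [-78.0, 35.0, 86.0], [-94.0, 41.0, 86.0], [-96.0, 42.0, 86.0], [-96.0, 41.0, 86.0], [-78.0, 45.0, 87.0], [-78.0, 39.0, 87.0], [-87.0, 43.0, 87.0], [-91.0, 4
[... 2864 characters left out ...]
, 109.0], [-91.0, 48.0, 109.0], [-92.0, 53.0, 109.0], [-90.0, 41.0, 109.0], [-91.0, 46.0, 109.0], [-89.0, 57.0, 109.0], [-88.0, 57.0, 109.0], [-91.0, 51.0, 109.0], [-91.0, 48.0, 109.0], [-91.0, 57.0, 110.0], [-92.0, 41.0, 110.0], [-91.0, 51.0, 110.0], [-89.0, 55.0, 110.0], [-78.0, 33.0, 116.0], [-78.0, 38.0, 117.0], [-78.0, 41.0, 117.0], [-78.0, 36.0, 118.0], [-78.0, 39.0, 118.0], [-78.0, 40.0, 118.0], [-78.0, 43.0, 118.0], [-78.0, 57.0, 118.0], [-78.0, 48.0, 119.0], [-78.0, 54.0, 119.0], [-78.0, 52.0, 119.0], [-78.0, 49.0, 120.0], [-78.0, 53.0, 120.0], [-78.0, 63.0, 120.0], [-78.0, 56.0, 120.0], [-78.0, 65.0, 121.0], [-78.0, 66.0, 121.0]]
0 [[272. 438.]]
0.15 [[290. 448.]]
0.3 [[307. 454.]]
```

View pics/z7.png

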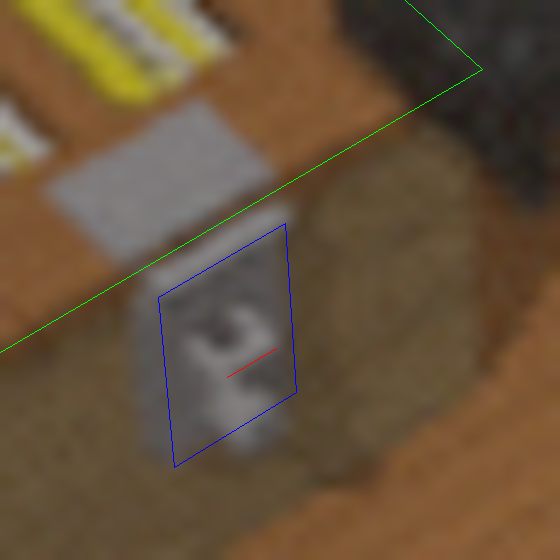

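View pics/w7.png

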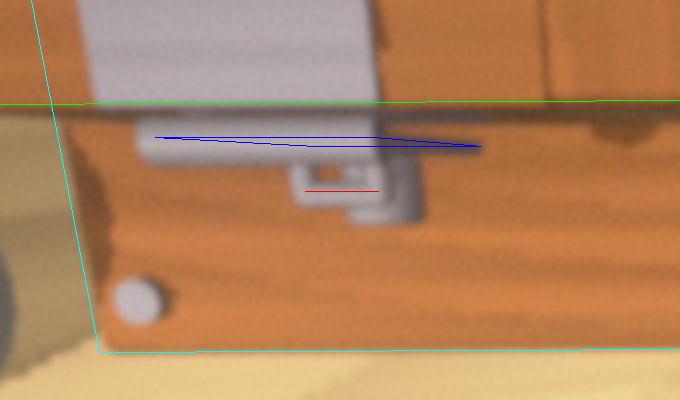

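Knob-face depth is x ≈ -97 mm at z ≈ 77–94 mm, so the hasp is fully shut, and the wrist view agrees. Next is the lever: up, over the grip, then down.

```bash

python3 -m creep '[{"xyz":[0,0,-1],"roll":0,"fingers":0},{"xyz":[0,0.2,-1],"roll":0,"fingers":0},{"xyz":[0,0.45,-1],"roll":0,"fingers":0},{"xyz":[0.75,0.45,-0.1],"roll":0,"fingers":0},{"xyz":[1,0.45,0],"roll":0,"fingers":0},{"xyz":[1,0.45,0],"roll":0,"fingers":0},{"xyz":[1,0.45,0],"roll":0,"fingers":0},{"xyz":[1,0,0],"roll":0,"fingers":0}]'
python3 -m creep '[{"xyz":[0,0,0.5],"roll":0,"fingers":0},{"xyz":[0,0,0],"roll":0,"fingers":0}]'
python3 look.py 8
```

```text
time: 10.6
eef_pos: [536.8, 27.0, 262.4]
tool_rot: [-0.0, 0.998, -0.06, -0.0]
wrist_force: [-0.0, -0.1, 0.0]
width: 0.002
time: 10.8
eef_pos: [535.0, 27.8, 251.2]
tool_rot: [-0.0, 0.998, -0.06, -0.002]
wrist_force: [0.3, -0.8, -1.1]
width: 0.007
[-69.53969831 -88.51781209 251.19048615] 0.007208360781530238 [ 0.32357841 -0.77305639 -1.09291014]
```

View pics/both8.png

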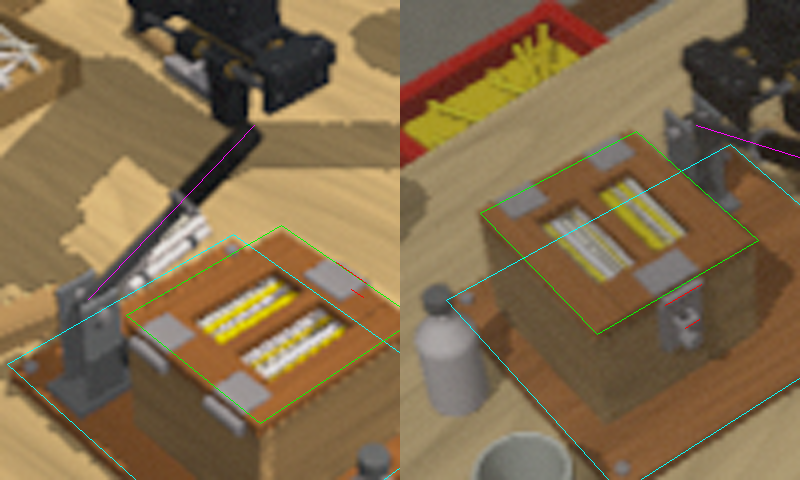

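```bash
python3 - <<'E'
from h import *
s=load('wrist7');p=L(cloud(s));m=np.zeros(p.shape[:2],bool);m[0:140,325:405]=1
m&=(p[...,2]>140)&(s['image'].max(-1)<70);q=p[m]
for a in (-100,-85,-70,-55):
    r=q[abs(q[:,0]-a)<4]; print(a,len(r),r.min(0).round(1)[1:] ,r.max(0).round(1)[1:]) if len(r) else 0
E
```

```text
-100 688 [-100.3  197.4] [-77.5 213.3]
-85 1287 [-99.5 193.9] [-42.  325.8]
-70 1183 [-100.6  186.9] [-77.4 206.9]
-55 1087 [-99.3 179.7] [-77.5 200.5]
```

```bash
python3 -m creep '[{"xyz":[0,0,0.5],"roll":0,"fingers":0},{"xyz":[0,0,0.3],"roll":0,"fingers":0},{"xyz":[0,0,0],"roll":0,"fingers":0}]'
python3 -m creep '[{"xyz":[0,0,0.2],"roll":0,"fingers":0},{"xyz":[0,0,0],"roll":0,"fingers":0}]'
python3 -m creep '[{"xyz":[0,0,0.2],"roll":0,"fingers":0},{"xyz":[0,0,0],"roll":0,"fingers":0}]'
```

```text
time: 11.2
eef_pos: [535.3, 27.1, 236.7]
tool_rot: [-0.0, 0.998, -0.06, -0.001]
wrist_force: [0.0, 0.2, 0.6]
width: 0.004
time: 11.4
eef_pos: [535.8, 27.0, 233.4]
tool_rot: [-0.0, 0.998, -0.06, -0.0]
wrist_force: [-0.3, -0.6, -0.6]
width: 0.006
time: 11.6
eef_pos: [536.0, 26.9, 229.8]
tool_rot: [0.0, 0.998, -0.06, 0.0]
wrist_force: [0.3, 0.8, 4.2]
width: 0.005
```

Contact came at tip z ≈ 205–206 mm, as predicted. I'll push down towards TCP z ≈ 153 mm, which is level.

```bash
python3 -m creep '[{"xyz":[0,0,0.5],"roll":0,"fingers":0},{"xyz":[0,0,0.5],"roll":0,"fingers":0},{"xyz":[0,0,0.5],"roll":0,"fingers":0},{"xyz":[0,0,0.5],"roll":0,"fingers":0},{"xyz":[0,0,0.5],"roll":0,"fingers":0},{"xyz":[0,0,0.5],"roll":0,"fingers":0},{"xyz":[0,0,0],"roll":0,"fingers":0}]'
python3 look.py 9
```

```text
time: 12.3
eef_pos: [535.2, 27.0, 169.2]
tool_rot: [-0.0, 0.998, -0.06, -0.001]
wrist_force: [-4.5, -0.0, 8.2]
width: 0.003
[-69.22959821 -89.2566339  169.20298479] 0.002685836807137086 [-4.45497422e+00 -3.50038231e-03  8.18856863e+00]
```

View pics/both9.png

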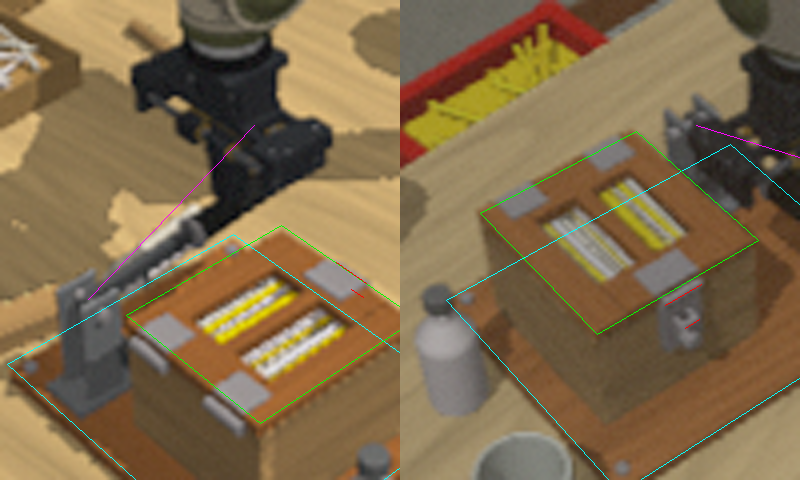

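```bash
python3 -m creep '[{"xyz":[0,0,0.3],"roll":0,"fingers":0},{"xyz":[0,0,0.3],"roll":0,"fingers":0},{"xyz":[0,0,0.2],"roll":0,"fingers":0},{"xyz":[0,0,0],"roll":0,"fingers":0},{"xyz":[0,0,0],"roll":0,"fingers":0}]'
python3 look.py 10; python3 - <<'E'
from h import *
snap('wrist','wrist10')
for n in ['scene10','side10','wrist10']:
    s=load(n);p=L(cloud(s));im=s['image']
    m=(abs(p[...,1]+90)<14)&(p[...,2]>80)&(p[...,2]<150)&(p[...,0]>-125)&(p[...,0]<50)
    q=p[m]
    print(n,len(q))
    for a in range(-120,50,10):
        r=q[(abs(q[:,0]-a)<5)]
        if len(r)>3: print(a,len(r),np.percentile(r[:,2],[5,50,95]).round(0),np.median(r[:,1]).round(0))
E
```

```text
time: 12.9
eef_pos: [534.7, 27.1, 154.0]
tool_rot: [0.0, 0.998, -0.06, -0.002]
wrist_force: [-7.7, 0.0, 9.5]
width: 0.005
[-69.78952518 -89.24194308 154.02508299] 0.005320393912389562 [-7.69019959e+00  8.33859191e-03  9.48455679e+00]
scene10 232
-100 10 [109. 124. 129.] -85.0
-90 7 [119. 124. 126.] -81.0
-80 8 [111. 118. 126.] -78.0
-70 13 [112. 121. 133.] -78.0
-60 35 [115. 134. 147.] -90.0
-50 19 [108. 126. 132.] -80.0
-40 18 [112. 123. 127.] -82.0
-30 12 [109. 124. 128.] -80.0
-20 27 [103. 119. 131.] -85.0
-10 11 [109. 116. 124.] -86.0
0 12 [109. 118. 125.] -86.0
10 12 [110. 118. 125.] -85.0
20 12 [109. 121. 125.] -85.0
30 12 [109. 117. 124.] -86.0
40 13 [109. 120. 124.] -85.0
side10 174
-120 23 [112. 118. 126.] -89.0
-110 25 [113. 127. 131.] -85.0
-100 18 [116. 126. 132.] -81.0
-90 16 [117. 128. 131.] -85.0
-80 45 [119. 133. 149.] -86.0
-70 8 [115. 121. 137.] -78.0
-60 5 [117. 123. 127.] -78.0
-50 10 [115. 123. 128.] -79.0
-40 12 [112. 127. 130.] -81.0
-30 9 [114. 124. 126.] -78.0
wrist10 6287
-70 36 [147. 148. 150.] -89.0
-60 1348 [123. 135. 149.] -90.0
-50 681 [121. 127. 129.] -91.0
-40 733 [121. 127. 129.] -91.0
-30 765 [122. 128. 131.] -91.0
-20 574 [109. 124. 130.] -91.0
-10 283 [123. 125. 126.] -91.0
0 299 [123. 124. 126.] -91.0
10 318 [123. 124. 126.] -91.0
20 336 [123. 124. 126.] -90.0
30 352 [123. 124. 126.] -90.0
40 368 [123. 124. 125.] -90.0
```

View pics/both10.png

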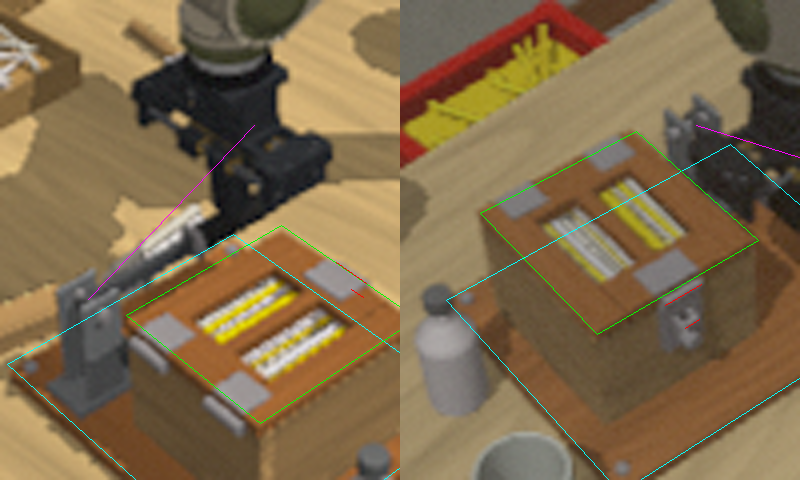

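View pics/wrist10.png

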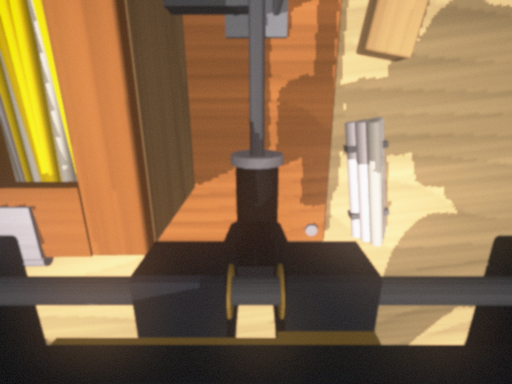

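The lever bar looks nearly level in the wrist depth image. I'll fit its slope.

```bash
python3 - <<'E'
from h import *
for n in ['wrist10']:
    p=L(cloud(load(n)))
    for lo,hi in ((-12,60),(-12,30)):
        m=(abs(p[...,1]+90.5)<3)&(p[...,2]>115)&(p[...,2]<135)&(p[...,0]>lo)&(p[...,0]<hi)
        q=p[m];print(len(q),np.polyfit(q[:,0],q[:,2],1))
    m=(abs(p[...,1]+90.5)<3)&(p[...,2]>115)&(p[...,2]<135)&(p[...,0]>-54)&(p[...,0]<-33);q=p[m];print(np.polyfit(q[:,0],q[:,2],1),np.percentile(q[:,2],50))
s=sensors.read_state();print(L(s['eef_pos']),s['wrist_force'],q2R(s['tool_rot'])[:,2])
E
```

```text
1587 [-4.30303467e-03  1.24670682e+02]
971 [-2.16284201e-03  1.24659262e+02]
[-8.76586493e-03  1.28126988e+02] 128.50833136684003
[-69.78002506 -89.23075046 154.11079864] [-7.80546749 -0.21049183  9.83676331] [-2.84926049e-03  8.30565198e-05 -9.99995937e-01]
```

```bash
python3 -m creep '[{"xyz":[0,0,0.06],"roll":0,"fingers":0},{"xyz":[0,0,0],"roll":0,"fingers":0},{"xyz":[0,0,0],"roll":0,"fingers":0},{"xyz":[0,0,0],"roll":0,"fingers":0},{"xyz":[0,0,0],"roll":0,"fingers":0},{"xyz":[0,0,0],"roll":0,"fingers":0}]'
python3 - <<'E'
from h import *
p=L(cloud(snap('wrist','wrist11')))
m=(abs(p[...,1]+90.5)<3)&(p[...,2]>115)&(p[...,2]<135)&(p[...,0]>-12)&(p[...,0]<60);q=p[m];print(np.polyfit(q[:,0],q[:,2],1))
p=L(cloud(snap('side','side11')));m=(abs(p[...,1]-50)<7)&(abs(p[...,2]-87)<5)&(p[...,0]<-90)&(p[...,0]>-130);print('knob x',np.median(p[m][:,0]))
s=sensors.read_state();print(L(s['eef_pos']),s['wrist_force'],s['time'])
E
```

```text
time: 13.65
eef_pos: [534.7, 27.1, 152.9]
tool_rot: [0.0, 0.998, -0.06, -0.001]
wrist_force: [-8.3, 0.6, 10.4]
width: 0.004
[1.19712224e-03 1.24034786e+02]
knob x -95.22703633337086
[-69.81266486 -89.23575616 152.94432559] [-8.63273277  0.25744745  9.9604036 ] 13.75
```

The lever is level (slope about 0.001 rad) and steady, and the hasp is still shut. I'm handing in.

```bash
python3 -c "
from plant import robot
print(robot.finish_job())"
```

```text
the job is handed in; nothing more can be done
None
```

I shut the hasp over the staple first. Then I pushed the lever level with the closed fingertips and handed the job in at 13.8 s, still holding it down.

- **Hasp:** it lay flat against the box front after I closed it. The knob's end face measured about 97 mm in front of the press origin, where a shut hasp should put it. A last look from the side camera gave about 95 mm, which is within that camera's noise.
- **Closing push:** it peaked at about 15 N on the hasp, plus 9 N upward that I did not explain. That reading was gone once I backed off.
- **Lever:** its bar sloped about 0.001 rad in the final wrist depth picture, so it was level. The fingertips were at about 128 mm height, matching the top of a level grip, and were pushing down with about 10 N.
- **Sideways force:** there was also about 8 N of sideways force on the fingers at the grip. It held steady over the last half second.
- **Bystanders:** I did not touch any, as far as the pictures and force readings show, but I did not measure their positions again at the end.

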